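# Stop the coasting tube carousel and lock it with its pin

## Task

The tube carousel is still coasting. Lay a fingertip lightly on its plain outer band, slow it by touch and bring it to rest with the hole in its band right under the slot of the fixed bracket. Then take the lock pin from its parking block, put it down through slot and hole until its collar sits on the bracket, and let go; never press the carousel with more than 10 N, and leave the rack, jar and beaker where they are.

Things in the scene. Friction and masses are not known exactly. Their poses are not given: they have to be found in the camera images.
- stand: fixed white stand of the carousel; origin on the table, on the carousel's vertical axis; z up; its x axis points from the axis to the bracket. An aluminium post (r = 138 to 154 mm from the axis, 50 mm wide) carries the bracket plate over the carousel's band: plate r = 74 to 154 mm, 50 mm wide, underside 95 mm and top 103 mm above the table
- slot (a point): centre of the slot through the fixed bracket plate, on the plate's top face: 95 mm from the axis along the stand's x, 103 mm above the table; the slot is 20 mm long radially and 14 mm wide tangentially
- hole (a point): centre of the one hole in the carousel's outer band, 95 mm from the axis; a through hole of 14 mm diameter in a 20 mm thick disc. True in plan only: its z is always the nominal 80 mm, while the disc's real top lies up to 8 mm higher or lower
- hub (a point): on the carousel's axis, 80 mm above the table, does not turn. The carousel is an aluminium disc, radius 120 mm, 20 mm thick, 2 kg. Its height on the spindle is set by hand and not measured: its top lies 72 to 88 mm above the table, rigidly. The top is plain from 60 to 120 mm from the axis (the band); 8 black caps on a 48 mm circle rise 17 mm above it, the centre nut 12 mm
- carousel (a joint): turn of the carousel in rad, growing counter-clockwise from above, not wrapped; at whole multiples of 2 pi the hole is exactly under the slot. It is kicked off in the first 1.5 s, then coasts counter-clockwise at 2 to 6 rad/s on a nearly frictionless bearing, losing under 0.15 rad/s each second; 2 to 5 N of touch stop it in a fraction of a second, and it stays where it is left
- pin: loose steel lock pin of 90 g standing in the parking block; origin on its axis at the underside of its collar (20 mm diameter, 8 mm high); the 10 mm shank with a tapered foot reaches 48 mm below the origin; above the collar a black round knob, 26 mm diameter, from 8 to 38 mm above the origin, is the grip; z up along the pin
- park: fixed white parking block, 60 x 60 x 60 mm, origin under its centre; the pin hangs by its collar in its central 13 mm hole, top 60 mm above the table
- rack: bystander: blue tube rack with black-capped tubes, 78 x 126 mm, 116 mm high, origin under its centre
- jar: bystander: glass jar with black lid, 56 mm diameter, 75 mm high, origin under its centre
- beaker: bystander: open glass beaker, 64 mm diameter, 80 mm high, origin under its centre
Not all that is in view belongs to the job. There is more than one size of the pin; the one meant has the size given above.

How it is judged:
By the outcome, as a careful person would: the job done as asked, in the order asked, and still so for the second after the job is handed in, with the robot touching nothing.
It also fails if it takes over 72 s, if anything falls off the work surface, if the arm or the gripper's body presses on something with over 40 N, if the wrist force passes 120 N, or if a joint passes its speed limit or range.

## Robot

A 7-joint arm with a two-finger parallel gripper is mounted at the origin on the work surface. World frame = base frame: x ahead of the robot, y to its left, z up, the work surface at z = 0. Lengths are in m, angles in rad, forces in N, time in s.
With the tool pointing down it reaches from about 0.35 to 0.775 m from the base axis. Payload 3.1 kg.
Tool frame: the origin (TCP) lies at the very end of the fingers, on their centre line; the grasp point (between the pads) lies 19 mm behind it; x points along the fingers, y is the direction in which the jaws open and shut, and the axes are right-handed (so a half turn about x gives the same grasp; the last joint's range is limited). The gripper opens to 85 mm and grips with 20 to 120 N. Pads are 22 mm wide; open, the fingers measure 114 mm over their backs; the gripper's body (76 mm by 85 mm) begins 54 mm behind the grasp point. The pads swing forward as they close: fully open they stand 13 mm farther back than shut.
Start: joints at [1.254, 0.311, 0.014, 1.512, -0.004, 1.319, -0.027], TCP at [0.149, -0.529, 0.231] pointing down, gripper open.
Joint ranges: [-2.7, 2.7], [-0.3, 1.91], [-1.27, 1.3], [0.12, 2.57], [-1.44, 4.58], [0.2, 2.03], [-3.05, 3.05]. Speed limits (rad/s): [2.79, 2.79, 3.14, 3.14, 3.14, 3.14, 3.14].

## Interface

Orientations are given as a 3x3 rotation matrix whose columns are the frame's x, y, z axes.
In Python, from rig import bot gives the robot as it stands. The module is installed in compiled form; this text tells all that it offers. Calls block until the motion is done:
- bot.move_pose(position, orientation): joint-space move of the TCP to a pose.
- bot.move_straight(position, frame=None, feed=0.15): straight line of the TCP; frame=None keeps the orientation; feed is the mean speed in m/s.
- bot.movej(angles): joint-space move.
- bot.open() and bot.close(strength=None): open the fingers fully, or close them until they stop; strength is the grip in N (None keeps the last).
- bot.wait(seconds).
- bot.ik(position, orientation): joint angles nearest the present ones, or None.
- bot.sense(): the state.
- bot.grab_frame(name): name is "scene" or "top" or "wrist"; returns a dict with "image" (384x512x3 uint8, red, green, blue), "K" (3x3 intrinsics, pixels), "R" (3x3) and "t" (3): a world point X has camera coordinates R X + t; the wrist camera has in their place "tool_from_camera" (4x4, takes a point from camera to tool coordinates, whose origin is the TCP and whose axes are the tool frame's). Camera axes: x right, y down, z forward; pixel columns grow to the right and rows downward; lengths in m; the calibration is good to about 2 mm. A picture is of the moment at which its call begins: read the wrist's pose just before it. There is no depth.
A pose or a line that the arm cannot do raises bot.Unreachable and nothing moves.
- bot.sign_off(): hands the job in, once; it reports no verdict.
The state is a dict: "time_s": time; "qpos": joint angles; "joint_velocities": joint speeds; "tau": joint torques, N m; "eef_pos": TCP position; "tcp_rot": TCP orientation; "force": force on the tool from outside, world axes, zero at the start; "wrist_torque": the same for the moment, N m; "width": finger opening in m.
Only numpy, scipy, OpenCV 4.12 (cv2) and the standard library are available. Lean on these libraries where they do the work, as an engineer would, in place of code of your own. Each camera call takes 0.05 s, during which the arm holds its last target.

## Working session

There is one attempt and no reset: what is moved stays moved. The work goes in short steps, each a Python script; the robot and the scene stay as the last script left them, time stands still between calls to the robot, and variables do not carry over. Pictures are saved under pics/ and viewed, and the job is handed in when it is done.

```bash
mkdir -p pics; ls; python3 - <<'E'
from rig import bot
import cv2
s=bot.sense(); print({k:s[k] for k in ("time_s","eef_pos","tcp_rot","force","width")})
import numpy as np
for n in("scene","top","wrist"):
    f=bot.grab_frame(n); cv2.imwrite(f"pics/a_{n}.png",f["image"][:,:,::-1]); print(n,f["K"]); print({k:np.round(v,4) for k,v in f.items() if k not in("image","K")})
print(bot.sense()["time_s"])
E
```

```text
pics
{'time_s': 0.0, 'eef_pos': array([ 0.14906482, -0.52866046,  0.230226  ]), 'tcp_rot': array([[-7.40380478e-04,  2.71509997e-01, -9.62435335e-01],
       [ 2.21576769e-03, -9.62432790e-01, -2.71510984e-01],
       [-9.99997271e-01, -2.33355455e-03,  1.10963369e-04]]), 'force': array([-0.11378574, -0.25421743,  0.0504939 ]), 'width': 0.08562645940336722}
scene [[419.95728865   0.         257.33111112]
 [  0.         419.95728865 187.56357043]
 [  0.           0.           1.        ]]
{'R': array([[ 0.8344,  0.5511, -0.0084],
       [ 0.2894, -0.451 , -0.8443],
       [-0.469 ,  0.7021, -0.5358]]), 't': array([-0.4715, -0.0741,  1.4532])}
top [[384.62450435   0.         250.32084437]
 [  0.         384.62450435 192.72446042]
 [  0.           0.           1.        ]]
{'R': array([[ 3.000e-04, -9.999e-01,  1.610e-02],
       [-9.883e-01, -2.800e-03, -1.526e-01],
       [ 1.526e-01, -1.590e-02, -9.882e-01]]), 't': array([-0.0085,  0.5484,  1.2402])}
wrist [[317.86174541   0.         259.64559323]
 [  0.         317.86174541 194.05208273]
 [  0.           0.           1.        ]]
{'tool_from_camera': array([[ 1.000e-04, -2.821e-01,  9.594e-01, -1.431e-01],
       [ 1.000e+00, -1.100e-03, -4.000e-04,  3.000e-04],
       [ 1.200e-03,  9.594e-01,  2.821e-01, -7.120e-02],
       [ 0.000e+00,  0.000e+00,  0.000e+00,  1.000e+00]])}
0.15
```

View pics/a_scene.png

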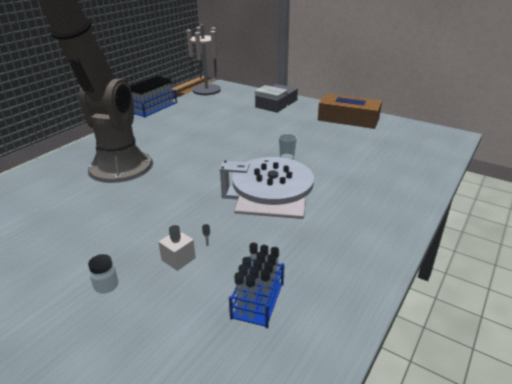

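View pics/a_top.png

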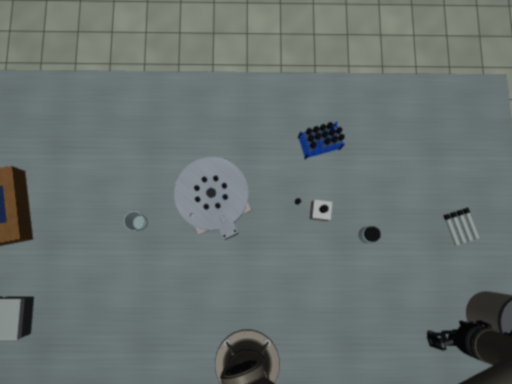

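View pics/a_wrist.png

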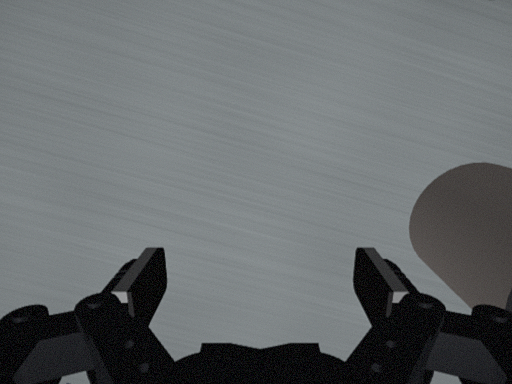

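```bash
python3 - <<'E'
import cv2
i=cv2.imread("pics/a_top.png")
cv2.imwrite("pics/b1.png",cv2.resize(i[145:250,165:345],None,fx=4.4,fy=4.4,interpolation=cv2.INTER_CUBIC))
i=cv2.imread("pics/a_scene.png")
cv2.imwrite("pics/b2.png",cv2.resize(i[120:300,130:330],None,fx=3.3,fy=3.3,interpolation=cv2.INTER_CUBIC))
E
```

```text
(no output)
```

View pics/b1.png

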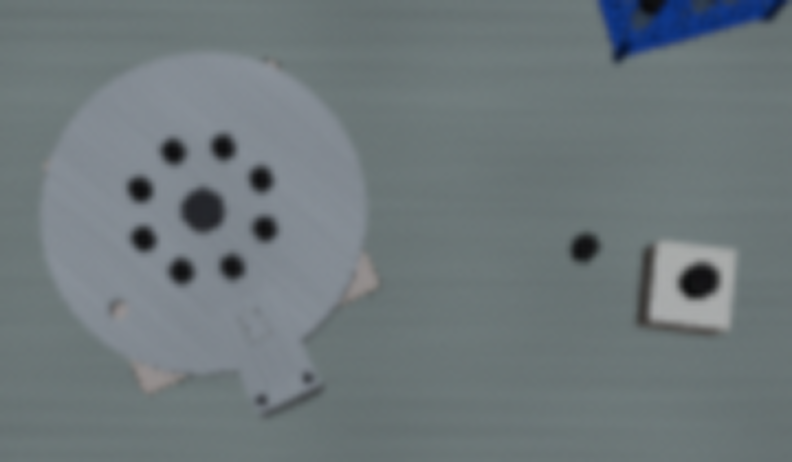

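View pics/b2.png

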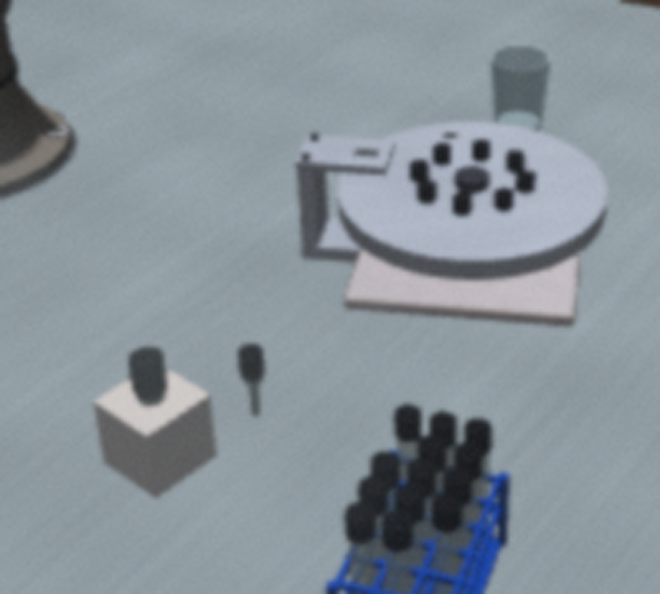

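```bash
cat > h.py <<'E'
import numpy as np, cv2
from rig import bot
def cam(f,pose=None):
    if "R" in f: R=f["R"];t=f["t"];return f["K"],R,t
    p,Rt=pose; T=f["tool_from_camera"]; Rwc=Rt@T[:3,:3]; c=p+Rt@T[:3,3]
    return f["K"],Rwc.T,-Rwc.T@c
def ray(C,uv,z):
    K,R,t=C; d=R.T@np.linalg.inv(K)@np.array([uv[0],uv[1],1.]); o=-R.T@t
    return o+d*(z-o[2])/d[2]
def proj(C,X):
    K,R,t=C; p=K@(R@np.asarray(X)+t); return p[:2]/p[2]
def snap(name,fn=None):
    s=bot.sense(); f=bot.grab_frame(name)
    if fn: cv2.imwrite("pics/%s.png"%fn,f["image"][:,:,::-1])
    return f["image"][:,:,::-1].copy(),cam(f,(s["eef_pos"],s["tcp_rot"])),s
def Rd(yaw): # tool down, tool z axis (camera opposite) pointing at azimuth yaw
    x=np.array([0,0,-1.]); z=np.array([np.cos(yaw),np.sin(yaw),0]); return np.stack([x,np.cross(z,x),z],1)
E
python3 - <<'E'
from h import *
i,C,s=snap("top")
c=lambda u,v:(165+u/4.4,145+v/4.4)
for n,uv,z in [("hub",(203,210),.092),("hole",(120,308),.08),("slot",(254,322),.103),("pin",(698,280),.098),("blocktop",(693,287),.06),("small",(585,247),.06)]:
    print(n,ray(C,c(*uv),z).round(3))
E
```

```text
hub [0.54  0.118 0.092]
hole [0.47  0.179 0.08 ]
slot [0.458 0.08  0.103]
pin [ 0.489 -0.24   0.098]
blocktop [ 0.488 -0.244  0.06 ]
small [ 0.518 -0.164  0.06 ]
```

```bash
python3 - <<'E'
from h import *
for a in (25,115,160,205,250,295):
    for p in ([.54,.118,.29],[.62,.118,.1],[.46,.08,.2],[.49,-.24,.2]):
        q=bot.ik(p,Rd(np.radians(a))); print(a,p,None if q is None else np.round(q,2))
p=np.array([.54,.118,.30])
bot.move_pose(p,Rd(np.radians(205)))
i,C,s=snap("wrist","c1"); print(s["time_s"],s["eef_pos"],s["force"])
i,C,s=snap("wrist","c2"); print(s["time_s"])
E
```

```text
25 [0.54, 0.118, 0.29] [ 0.46  0.48 -1.08  1.36  0.42  1.54  1.42]
25 [0.62, 0.118, 0.1] [ 0.4   0.83 -1.08  1.43  0.74  1.32  1.28]
25 [0.46, 0.08, 0.2] [ 0.66  0.32 -1.07  1.75  0.3   1.25  1.52]
25 [0.49, -0.24, 0.2] [ 1.16  0.53 -1.08  1.55  0.47  1.35  2.04]
115 [0.54, 0.118, 0.29] [-1.    0.45  1.13  1.42 -0.41  1.52 -2.59]
115 [0.62, 0.118, 0.1] [-0.86  0.82  1.12  1.48 -0.75  1.31 -2.37]
115 [0.46, 0.08, 0.2] [-1.14  0.27  1.13  1.81 -0.26  1.23 -2.63]
115 [0.49, -0.24, 0.2] [ 0.51  0.33 -0.11  1.57  0.04  1.25 -2.31]
160 [0.54, 0.118, 0.29] [ 0.39  0.43 -0.94  1.37  0.34  1.51 -2.44]
160 [0.62, 0.118, 0.1] [ 0.18  0.65 -0.63  1.44  0.4   1.18 -2.42]
160 [0.46, 0.08, 0.2] [ 0.56  0.27 -0.92  1.75  0.23  1.23 -2.34]
160 [0.49, -0.24, 0.2] [ 0.59  0.33 -0.22  1.57  0.07  1.25 -1.56]
205 [0.54, 0.118, 0.29] [ 0.46  0.49 -1.09  1.36  0.43  1.54 -1.72]
205 [0.62, 0.118, 0.1] [ 0.32  0.74 -0.89  1.43  0.59  1.25 -1.76]
205 [0.46, 0.08, 0.2] [ 0.61  0.29 -0.99  1.75  0.26  1.24 -1.59]
205 [0.49, -0.24, 0.2] [ 0.64  0.34 -0.28  1.57  0.1   1.25 -0.79]
250 [0.54, 0.118, 0.29] [ 0.47  0.49 -1.1   1.36  0.43  1.54 -0.94]
250 [0.62, 0.118, 0.1] [ 0.3   0.73 -0.85  1.43  0.56  1.24 -0.96]
250 [0.46, 0.08, 0.2] [ 0.6   0.29 -0.98  1.75  0.26  1.24 -0.8 ]
250 [0.49, -0.24, 0.2] [ 0.73  0.35 -0.41  1.56  0.14  1.26 -0.05]
295 [0.54, 0.118, 0.29] [ 0.44  0.47 -1.04  1.36  0.4   1.53 -0.13]
295 [0.62, 0.118, 0.1] [ 0.29  0.72 -0.84  1.43  0.55  1.23 -0.17]
295 [0.46, 0.08, 0.2] [ 0.59  0.29 -0.97  1.75  0.25  1.23 -0.01]
295 [0.49, -0.24, 0.2] [ 0.82  0.37 -0.53  1.56  0.19  1.26  0.7 ]
2.8833 [0.54036309 0.11668033 0.29965409] [ 0.52307337 -0.80458697  0.14971442]
2.9333
```

View pics/c2.png

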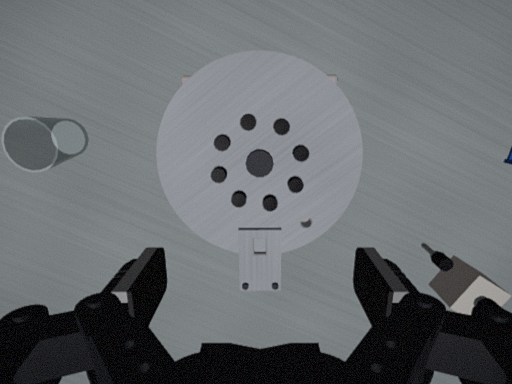

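```bash
python3 - <<'E'
from h import *
i=cv2.imread("pics/c2.png"); 
cv2.imwrite("pics/c3.png",cv2.resize(i[205:300,215:330],None,fx=6,fy=6,interpolation=cv2.INTER_CUBIC))
i=cv2.imread("pics/c1.png"); 
cv2.imwrite("pics/c4.png",cv2.resize(i[205:300,215:330],None,fx=6,fy=6,interpolation=cv2.INTER_CUBIC))
E
```

```text
(no output)
```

View pics/c3.png

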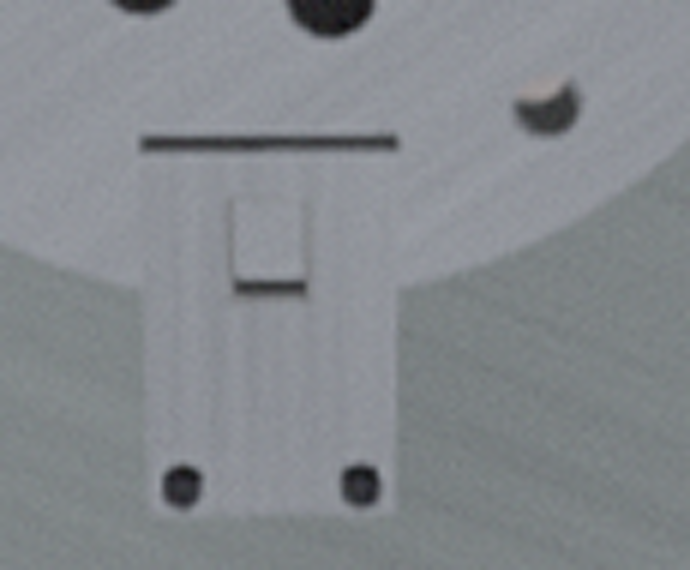

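```bash
cat >> h.py <<'E'
def blobs(img,C,z,lo=20,hi=5000,thr=70):
    g=img.max(2); m=(g<thr).astype(np.uint8)
    n,l,st,ce=cv2.connectedComponentsWithStats(m)
    return [(ce[k],st[k,4]) for k in range(1,n) if lo<st[k,4]<hi]
E
python3 - <<'E'
from h import *
f=bot.grab_frame("wrist"); s=bot.sense()
C=cam(f,(s["eef_pos"],s["tcp_rot"]))
c=lambda u,v:((u+.5)/6-.5+215,(v+.5)/6-.5+205)
P={}
for n,uv in dict(sl=(233,247),sr=(305,247),st=(269,198),sb=(269,296),pl=(142,300),pr=(397,300),pin=(269,150),pout=(269,515),b1=(182,486),b2=(361,486)).items():
    P[n]=ray(C,c(*uv),.103); 
d=lambda a,b:np.linalg.norm(P[a]-P[b]).round(4)
print("slot w",d("sl","sr"),"len",d("st","sb"),"plate w",d("pl","pr"),"len",d("pin","pout"))
sc=(P["sl"]+P["sr"])/2; sm=(P["st"]+P["sb"])/2; print("slot",sc,sm)
a=P["b2"]-P["b1"]; t=np.array([a[1],-a[0]])  # perpendicular
print("bracket az",np.degrees(np.arctan2(a[1],a[0]))-90, np.degrees(np.arctan2(a[1],a[0]))+90)
img=f["image"][:,:,::-1]
for n,name in((1,"c1"),(2,"c2")):
    im=cv2.imread(f"pics/{name}.png"); g=im.max(2); m=((g<75)*1).astype(np.uint8); m[250:]=0
    k,l,st,ce=cv2.connectedComponentsWithStats(m)
    pts=[]
    for j in range(1,k):
        if st[j,4]>60 and 190<ce[j][0]<330 and ce[j][1]<218: pts.append(ce[j]); print(name,ce[j].round(1),st[j,4],ray(C,ce[j],.092 if st[j,4]>400 else .097).round(4))
E
```

```text
slot w 0.014 len 0.0209 plate w 0.0502 len 0.0802
slot [0.45672075 0.07862994 0.103     ] [0.45664525 0.07859502 0.103     ]
bracket az -155.1596251657523 24.840374834247726
c1 [253.7 120.4] 193 [0.5838 0.1441 0.097 ]
c1 [285.9 129.6] 193 [0.5895 0.1089 0.097 ]
c1 [224.9 137.3] 196 [0.5546 0.165  0.097 ]
c1 [259.1 162.5] 565 [0.5443 0.1196 0.092 ]
c1 [301.2 158.2] 197 [0.5688 0.0799 0.097 ]
c1 [217.4 168.5] 194 [0.5196 0.1591 0.097 ]
c1 [291.7 188.5] 189 [0.5336 0.0741 0.097 ]
c1 [233.8 195.3] 187 [0.4988 0.1302 0.097 ]
c1 [264.1 203.4] 187 [0.5045 0.0949 0.097 ]
c2 [247.9 121.6] 192 [0.5801 0.1492 0.097 ]
c2 [281.2 126.2] 194 [0.5907 0.115  0.097 ]
c2 [221.8 142.1] 195 [0.5484 0.1659 0.097 ]
c2 [300.4 152.5] 201 [0.5741 0.0836 0.097 ]
c2 [259.2 162.6] 561 [0.5441 0.1194 0.092 ]
c2 [218.7 173.9] 191 [0.5146 0.1553 0.097 ]
c2 [295.  183.9] 193 [0.5399 0.073  0.097 ]
c2 [238.6 198.4] 187 [0.4977 0.1237 0.097 ]
c2 [269.5 202.4] 186 [0.5082 0.0897 0.097 ]
```

```bash
python3 - <<'E'
from h import *
hub=np.array([.5429,.1185]); a=np.radians(24.84); R=Rd(a+np.pi)
p=np.r_[hub+.097*np.array([np.cos(a),np.sin(a)]),.094]
bot.close(40)
bot.move_pose(np.r_[p[:2],.15],R); bot.move_straight(p,feed=.1); bot.wait(.15)
F=np.array([bot.sense()["force"] for _ in range(3)]); f0=F.mean(0); s=bot.sense(); print(s["time_s"],F.round(2),s["eef_pos"],s["width"])
z=.094
while z>.068:
    z-=.0006
    bot.move_straight([p[0],p[1],z],feed=.02)
    s=bot.sense(); f=s["force"]-f0
    if z<.08 or abs(f[2])>.6: print(round(z,4),s["eef_pos"][2].round(5),f.round(2),round(s["time_s"],2))
    if f[2]>1.5: break
E
```

```text
5.4083 [[-0.39  0.61  0.19]
 [-0.39  0.61  0.19]
 [-0.39  0.61  0.19]] [0.63149127 0.15974442 0.09510516] -0.0001109626651780699
0.0922 0.09212 [-0.03 -0.39  0.74] 6.16
0.0916 0.09153 [ 0.49 -1.11 -0.69] 6.41
0.091 0.09097 [ 0.96 -1.17  0.68] 6.66
0.0898 0.08973 [ 0.83 -0.68 -0.89] 7.16
0.088 0.08794 [ 0.61 -1.41 -0.76] 7.91
0.085 0.08492 [-0.1  -1.06  0.72] 9.16
0.0844 0.08433 [ 1.04 -0.7  -0.86] 9.41
0.082 0.08193 [ 1.04 -1.28 -0.65] 10.41
0.0808 0.08072 [ 0.48 -0.71 -0.66] 10.91
0.0802 0.08015 [ 0.71 -0.74 -0.72] 11.16
0.0796 0.07953 [ 0.61 -0.57 -0.93] 11.41
0.079 0.07894 [-0.1  -0.27 -0.28] 11.66
0.0784 0.07832 [ 0.21 -1.7   0.25] 11.91
0.0778 0.07774 [ 0.01 -0.45 -0.08] 12.16
0.0772 0.07715 [-0.24 -0.32  0.51] 12.41
0.0766 0.07653 [ 0.31 -0.74  0.08] 12.66
0.076 0.07594 [ 0.14  0.   -0.95] 12.91
0.0754 0.07555 [0.61 0.53 1.34] 13.16
0.0748 0.07516 [0.22 0.66 0.6 ] 13.41
0.0742 0.07462 [-0.25 -0.89  1.92] 13.66
```

```bash
python3 - <<'E'
from h import *
s0=bot.sense()
for k in range(4):
    bot.wait(.1); s=bot.sense(); print((s["force"]-[-.39,.61,.19]).round(2),s["eef_pos"].round(4),s["time_s"])
i,C,s=snap("wrist","d1"); i,C,s=snap("wrist","d2"); i,C,s=snap("scene","d3")
E
```

```text
[ 0.16 -1.38  2.86] [0.6315 0.1589 0.0746] 13.7583
[ 0.25 -0.68  2.82] [0.6314 0.1591 0.0745] 13.8583
[ 0.85 -0.29  3.11] [0.6313 0.1593 0.0745] 13.9583
[1.48 0.12 3.65] [0.6313 0.1593 0.0745] 14.0583
```

View pics/d2.png

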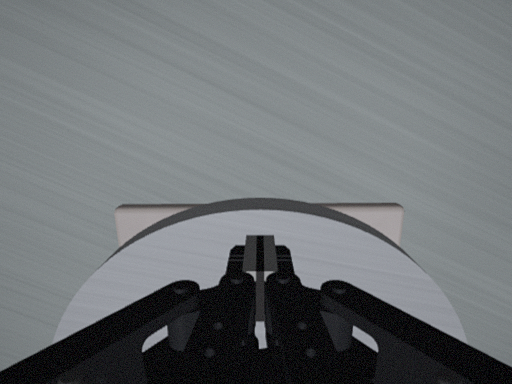

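View pics/d3.png

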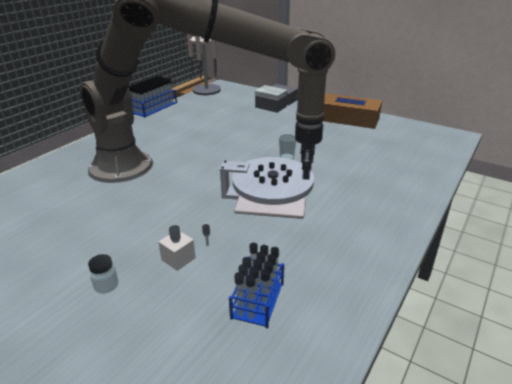

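```bash
python3 -c "
import cv2;a=cv2.imread('pics/d1.png').astype(int);b=cv2.imread('pics/d2.png').astype(int);d=abs(a-b);print(d.max(),d.mean())"
```

```text
37 3.200039333767361
```

```bash
python3 - <<'E'
from h import *
i,C,s=snap("top","e1"); print(s["time_s"],s["force"])
cv2.imwrite("pics/e2.png",cv2.resize(i[150:245,165:265],None,fx=6,fy=6,interpolation=cv2.INTER_CUBIC))
j=cv2.imread("pics/d3.png");cv2.imwrite("pics/e3.png",cv2.resize(j[145:215,210:325],None,fx=6,fy=6,interpolation=cv2.INTER_CUBIC))
E
```

```text
14.2083 [1.85469528 0.78132407 4.10792021]
```

View pics/e2.png

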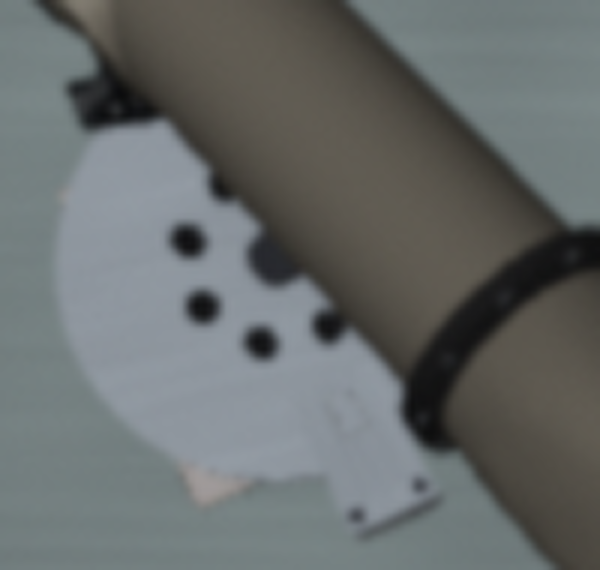

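View pics/e3.png

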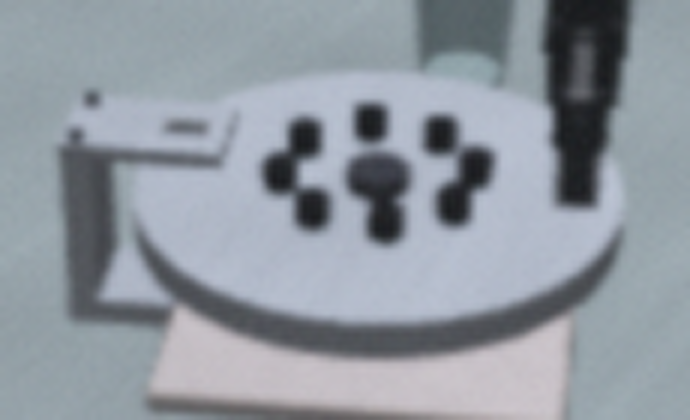

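```bash
cat >> h.py <<'E'
HUB=np.array([.5429,.1185]); AZ=np.radians(24.84+180); ZT=.0755
VP=np.array([.54,.118,.30]); VR=Rd(AZ)
def caps(im,C,ztop=ZT+.017,rowmax=250):
    g=im.max(2); m=((g<75)*1).astype(np.uint8); m[rowmax:]=0
    k,l,st,ce=cv2.connectedComponentsWithStats(m); P=[]
    for j in range(1,k):
        if 80<st[j,4]<300: 
            X=ray(C,ce[j],ztop-.003)[:2]; r=np.hypot(*(X-HUB))
            if .04<r<.055: P.append(X)
    P=np.array(P); d=P-HUB; an=np.arctan2(d[:,1],d[:,0])-AZ
    ph=np.angle(np.exp(8j*an).sum())/8
    return ph,len(P),np.hypot(*d.T).mean(),P.mean(0)
E
python3 - <<'E'
from h import *
s=bot.sense()
bot.move_straight(s["eef_pos"]+[0,0,.02],feed=.1)
bot.move_pose(VP,VR); 
i,C,s=snap("wrist","f1"); print(s["time_s"],s["eef_pos"]); i2,C2,s=snap("wrist","f2")
print(caps(i,C),caps(i2,C2))
j=cv2.imread("pics/c2.png"); print("c2 caps",caps(j,C)); X=ray(C,(306.2,222.4),ZT)[:2]-HUB; print("hole c2",np.hypot(*X),np.arctan2(X[1],X[0])-AZ)
cv2.imwrite("pics/f3.png",cv2.resize(i[40:300,140:380],None,fx=2.3,fy=2.3,interpolation=cv2.INTER_CUBIC))
E
```

```text
15.5167 [0.53998712 0.11707155 0.2982518 ]
(np.float64(0.16792268101823551), 8, np.float64(0.04757657514841873), array([0.54301438, 0.11841344])) (np.float64(0.1670618726253275), 8, np.float64(0.04759800161732039), array([0.54306414, 0.1184484 ]))
c2 caps (np.float64(0.25662847327576077), 8, np.float64(0.0474476348288057), array([0.54254902, 0.11870441]))
hole c2 0.09589756153333925 -5.641016453410678
```

View pics/f3.png

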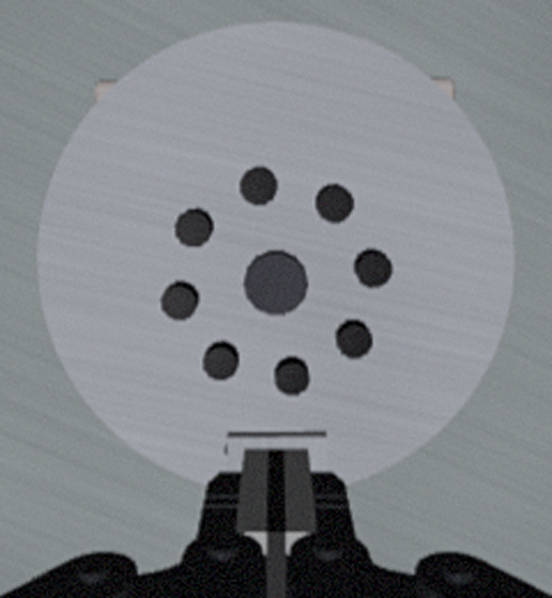

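```bash
cat >> h.py <<'E'
def drag(dth,a0=np.radians(24.84),r=.097,zc=.0747):
    P=lambda a,z:np.r_[HUB+r*np.array([np.cos(a),np.sin(a)]),z]
    b=a0-dth/2
    bot.move_pose(P(b,.10),Rd(b+np.pi)); bot.move_straight(P(b,.078),feed=.08); bot.wait(.1)
    f0=bot.sense()["force"]
    bot.move_straight(P(b,.0758),feed=.02); bot.move_straight(P(b,zc),feed=.01); bot.wait(.15)
    print("f",(bot.sense()["force"]-f0).round(2))
    n=max(1,int(np.ceil(abs(dth)/.08)))
    for k in range(1,n+1):
        c=b+dth*k/n; bot.move_straight(P(c,zc),Rd(c+np.pi),feed=.03); 
    bot.wait(.3); s=bot.sense(); print("f",(s["force"]-f0).round(2), s["eef_pos"]-P(c,zc),s["time_s"])
    bot.move_straight(P(c,.0785),feed=.02); bot.move_straight(P(c,.10),feed=.1)
E
python3 - <<'E'
from h import *
drag(.2252)
bot.move_pose(VP,VR); bot.wait(.2)
i,C,s=snap("wrist","g1"); print(s["time_s"]); i2,C2,s=snap("wrist")
print(caps(i,C),caps(i2,C2)); print("err",caps(i,C)[0]+np.pi/8)
E
```

```text
f [0.56 0.08 2.34]
f [ 0.28 -0.12  2.97] [ 2.64791549e-04 -4.06702157e-04  3.35881493e-05] 19.175
20.975
(np.float64(-0.38692148042225977), 8, np.float64(0.0475768355449433), array([0.54299532, 0.11835711])) (np.float64(-0.38815110614554243), 8, np.float64(0.04761104055481634), array([0.54300121, 0.11840185]))
err 0.0057776012764643725
```

```bash
python3 - <<'E'
from h import *
S=np.array([.4567,.0786]); d=np.array([np.cos(AZ),np.sin(AZ)])
bot.open()
bot.move_pose(np.r_[S+.071*d,.17],VR); bot.wait(.2)
i,C,s=snap("wrist","k1"); print(s["time_s"],s["eef_pos"],proj(C,np.r_[S,.103]),proj(C,np.r_[HUB+.095*d,ZT]))
np.savez("k1.npz",K=C[0],R=C[1],t=C[2])
q=bot.ik(np.r_[S-.071*d,.17],Rd(AZ+np.pi)); print(q,s["qpos"])
u,v=proj(C,np.r_[S,.103]).astype(int); u0,v0=max(u-50,0),max(v-40,0); print(u0,v0)
cv2.imwrite("pics/k1c.png",cv2.resize(i[v0:v0+80,u0:u0+100],None,fx=7,fy=7,interpolation=cv2.INTER_CUBIC))
E
```

```text
22.9 [0.39422352 0.04994213 0.17124607] [259.92269611 104.90035598] [259.91454295 104.56567658]
[ 0.51500879  0.53175699 -1.07540002  1.63002128  0.48517639  1.27486014
  1.35595819] [ 0.97749731  0.19821845 -1.26374636  1.95653102  0.20802043  1.12939767
 -1.50575421]
209 64
```

View pics/k1c.png

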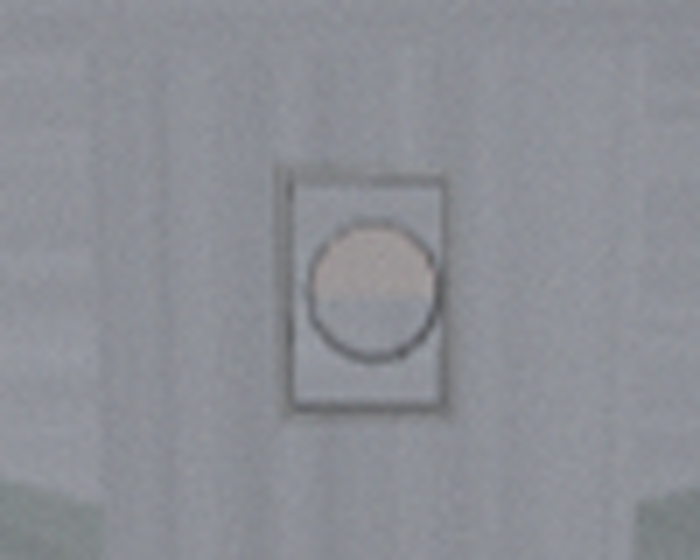

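```bash
python3 - <<'E'
from h import *
S=np.array([.4567,.0786]); d=np.array([np.cos(AZ),np.sin(AZ)])
bot.move_pose(np.r_[S-.071*d,.17],Rd(AZ+np.pi)); bot.wait(.2)
i,C,s=snap("wrist","k2"); print(s["time_s"],s["eef_pos"],proj(C,np.r_[S,.103]),proj(C,np.r_[HUB+.095*d,ZT]))
np.savez("k2.npz",K=C[0],R=C[1],t=C[2])
u,v=proj(C,np.r_[S,.103]).astype(int); u0,v0=max(u-50,0),max(v-40,0); print(u0,v0)
cv2.imwrite("pics/k2c.png",cv2.resize(i[v0:v0+80,u0:u0+100],None,fx=7,fy=7,interpolation=cv2.INTER_CUBIC))
E
```

```text
25.575 [0.5211267  0.1083251  0.17009077] [260.07066314 102.75993734] [260.02171949 102.48993963]
210 62
```

View pics/k2c.png

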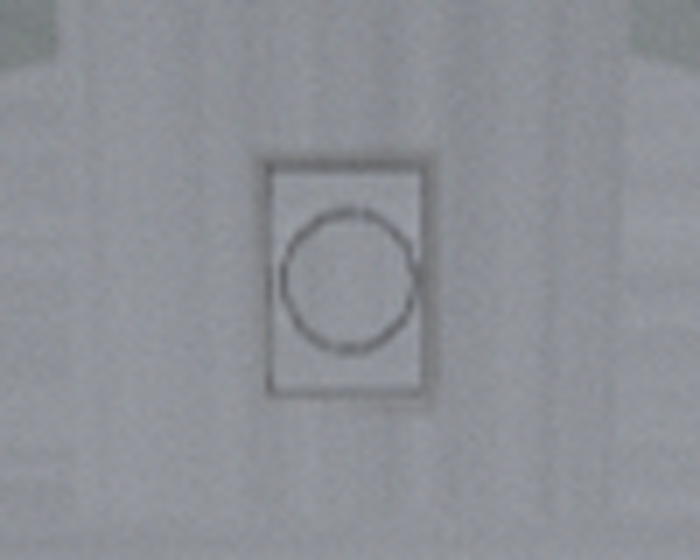

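```bash
python3 - <<'E'
from h import *
S=np.array([.4567,.0786]); d=np.array([np.cos(AZ),np.sin(AZ)])
L=lambda n:(lambda z:(z["K"],z["R"],z["t"]))(np.load(n))
c=lambda u,v,u0,v0:((u+.5)/7-.5+u0,(v+.5)/7-.5+v0)
A=ray(L("k1.npz"),c(365,292,209,64),.103); B=ray(L("k2.npz"),c(347.5,277,210,62),.103)
print("slot",A,B,(A+B)/2); m=(A-B)[:2]/2
bias=-m # k2 measure = true + bias
print("bias k2 world(yaw25)",bias, "along z,y tool", bias@-d, bias@np.array([d[1],-d[0]]))
z=-d; p=np.array([.489,-.242])
bot.move_pose(np.r_[p+.071*z,.18],Rd(AZ+np.pi)); bot.wait(.2)
i,C,s=snap("wrist","m1"); print(s["time_s"],s["eef_pos"],s["qpos"].round(2),proj(C,np.r_[p,.098]))
np.savez("m1.npz",K=C[0],R=C[1],t=C[2])
E
```

```text
slot [0.45669739 0.07803949 0.103     ] [0.45603209 0.07769313 0.103     ] [0.45636474 0.07786631 0.103     ]
bias k2 world(yaw25) [-0.00033265 -0.00017318] along z,y tool -0.00037462406789323064 -1.741933824579173e-05
27.05 [ 0.5538659  -0.20999202  0.18032111] [ 0.98  0.64 -1.04  1.45  0.55  1.37  1.93] [257.65430948 100.48317052]
```

View pics/m1.png

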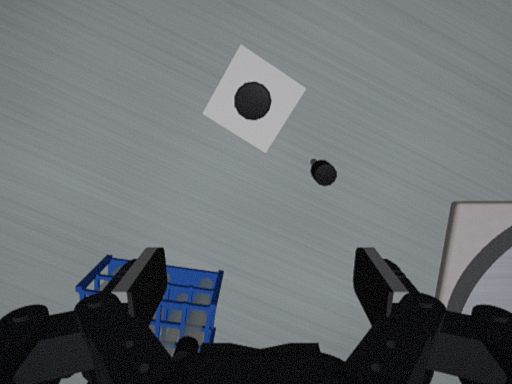

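```bash
python3 - <<'E'
from h import *
z=np.load("m1.npz");C=(z["K"],z["R"],z["t"]); i=cv2.imread("pics/m1.png")
m=((i.max(2)<75)*1).astype(np.uint8); k,l,st,ce=cv2.connectedComponentsWithStats(m)
for j in range(1,k):
    if st[j,4]>100 and ce[j][1]<220 : print(ce[j],st[j])
j=[j for j in range(1,k) if st[j,4]>100 and abs(ce[j]-[253,101]).max()<8][0]
e=cv2.fitEllipse(cv2.findContours((l==j).astype(np.uint8),0,cv2.CHAIN_APPROX_NONE)[0][0]); print(e)
P=ray(C,ce[j],.0975); cz=.18+.13; print("pin",P, "diam",e[1][0]/C[0][0,0]*(-(C[1]@np.r_[P[:2],.098]+C[2])[2]*-1))
g=((i.min(2)>150)*1).astype(np.uint8); g[160:]=0
r=cv2.minAreaRect(cv2.findContours(g,0,1)[0][0]) ; cs=max(cv2.findContours(g,0,1)[0],key=cv2.contourArea); r=cv2.minAreaRect(cs); print(r); print("block",ray(C,r[0],.06), np.array(r[1])/C[0][0,0]*((C[1]@np.r_[P[:2],.06]+C[2])[2]))
E
```

```text
[252.37030075 100.37781955] [ 235   82   36   38 1064]
[322.80694981 172.03088803] [311 159  26  27 518]
((252.37977600097656, 100.37476348876953), (35.3073844909668, 36.584476470947266), 175.57870483398438)
pin [ 0.49045983 -0.24529594  0.0975    ] diam 0.024010279184922274
((252.8708038330078, 98.60673522949219), (78.86383056640625, 79.39383697509766), 32.00538635253906)
block [ 0.48940418 -0.24624307  0.06      ] [0.06267439 0.06309559]
```

```bash
python3 - <<'E'
from h import *
R=Rd(AZ+np.pi); p=np.array([.4903,-.2454])
bot.move_pose(np.r_[p,.14],R); bot.move_straight(np.r_[p,.066],feed=.12); bot.wait(.1)
s=bot.sense(); print(s["eef_pos"],s["force"])
bot.close(40); s=bot.sense(); print(s["time_s"],s["eef_pos"],s["width"],s["force"])
bot.move_straight(np.r_[p,.15],feed=.12); bot.move_straight(np.r_[p,.20],feed=.2)
i,C,s=snap("wrist","n1"); print(s["time_s"],s["width"],s["force"])
E
```

```text
[ 0.49141305 -0.2454136   0.06713738] [-0.46222978  0.30977114  0.02736286]
28.9667 [ 0.49040184 -0.24545483  0.06627959] 0.025027054597286887 [-0.49719035  0.11001175  2.1489733 ]
30.2167 0.024957812547485917 [-0.27700987  0.34197215 -1.73197678]
```

View pics/n1.png

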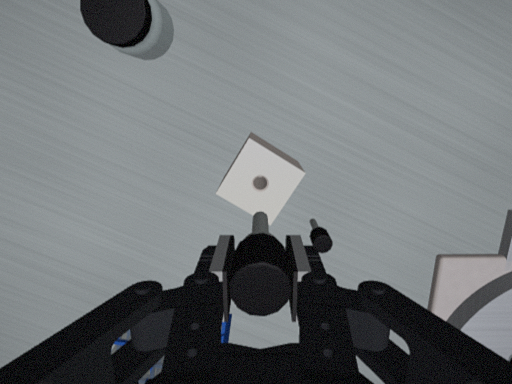

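```bash
python3 - <<'E'
from h import *
f=None
i=cv2.imread("pics/n1.png"); cv2.imwrite("pics/n2.png",cv2.resize(np.clip(i[195:330,190:330].astype(int)*2,0,255).astype(np.uint8),None,fx=4.3,fy=4.3,interpolation=cv2.INTER_CUBIC))
fr=np.load("m1.npz")
from rig import bot
fr=bot.grab_frame("wrist"); T=np.linalg.inv(fr["tool_from_camera"]); K=fr["K"]
def pt(X): q=K@(T[:3,:3]@X+T[:3,3]); return (q[:2]/q[2])
for z0 in(-.002,0,.002):
    o=[]
    for X in ((-.032,0,z0-.013),(-.032,0,z0+.013),(-.032,.013,z0),(-.032,-.013,z0),(.0,0,z0-.013),(.054,0,z0-.003),(.054,0,z0)): o.append(((pt(np.array(X))-[190,195])*4.3).round(0).tolist())
    print(z0,o)
E
```

```text
-0.002 [[302.0, 259.0], [303.0, 506.0], [443.0, 386.0], [162.0, 386.0], [302.0, 126.0], [301.0, 55.0], [301.0, 73.0]]
0 [[302.0, 279.0], [303.0, 524.0], [442.0, 405.0], [162.0, 405.0], [302.0, 143.0], [301.0, 67.0], [301.0, 86.0]]
0.002 [[302.0, 299.0], [303.0, 542.0], [442.0, 424.0], [163.0, 424.0], [302.0, 159.0], [301.0, 80.0], [301.0, 98.0]]
```

View pics/n2.png

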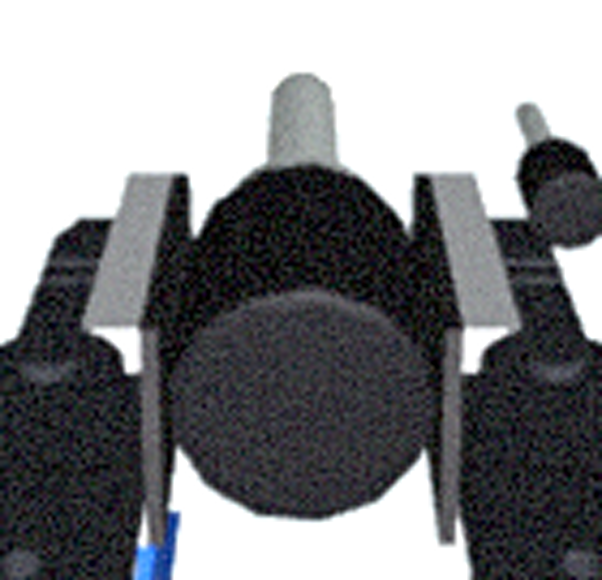

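```bash
python3 - <<'E'
from h import *
R=Rd(AZ+np.pi); p=np.array([.4564,.0780])
bot.move_pose(np.r_[p,.205],R); bot.move_straight(np.r_[p,.163],feed=.1); bot.wait(.3)
s=bot.sense(); e=p-s["eef_pos"][:2]; print(s["time_s"],e,s["eef_pos"][2])
F=[]
for _ in range(5): bot.wait(.04);F.append(bot.sense()["force"])
f0=np.mean(F,0); print(f0, bot.sense()["eef_pos"]); i,C,s=snap("wrist","o1"); i,C,s=snap("scene","o2")
cv2.imwrite("pics/o3.png",cv2.resize(i[120:220,200:330],None,fx=5,fy=5,interpolation=cv2.INTER_CUBIC))
for z in list(np.arange(.159,.132,-.003))+list(np.arange(.132,.121,-.0015)):
    bot.move_straight(np.r_[p,z],feed=.02); s=bot.sense(); f=s["force"]-f0
    print(round(z,4),s["eef_pos"].round(4),f.round(2),round(s["time_s"],2))
    if np.abs(f).max()>3: 
        bot.wait(.05); s=bot.sense(); f=s["force"]-f0; print("again",f.round(2))
        if np.abs(f).max()>2.5: print("STOP");break
E
```

```text
32.4167 [-0.00039538 -0.0001255 ] 0.16350455946688783
[ 0.25357408  0.54748417 -1.08364449] [0.45646944 0.07803848 0.16314499]
0.159 [0.4562 0.078  0.1587] [-0.22 -0.23  0.7 ] 33.08
0.156 [0.4563 0.078  0.1558] [-0.67 -0.29  1.59] 33.38
0.153 [0.4563 0.078  0.1529] [-0.59 -0.62 -0.1 ] 33.67
0.15 [0.4563 0.078  0.1498] [-0.5  -0.16 -0.2 ] 33.98
0.147 [0.4563 0.078  0.1468] [ 0.02 -0.08  0.24] 34.27
0.144 [0.4563 0.078  0.1438] [-0.59 -0.42  0.73] 34.58
0.141 [0.4563 0.0779 0.1408] [-0.54  1.43  0.58] 34.88
0.138 [0.4563 0.0779 0.1378] [ 0.85 -0.42  0.05] 35.17
0.135 [0.4562 0.0779 0.1348] [-0.56 -0.5   0.24] 35.48
0.132 [0.4562 0.078  0.1318] [-0.3  -0.76  1.55] 35.77
0.1305 [0.4563 0.078  0.1304] [-0.53 -0.    0.05] 36.02
0.129 [0.4563 0.078  0.1289] [-0.52 -0.86  0.17] 36.27
0.1275 [0.4563 0.0779 0.1274] [-0.21 -0.68  0.31] 36.52
0.126 [0.4563 0.078  0.1259] [ 0.38 -0.29  0.14] 36.77
0.1245 [0.4563 0.078  0.1244] [-0.52 -0.12  1.1 ] 37.02
0.123 [0.4563 0.078  0.1229] [ 0.01 -0.3  -0.17] 37.27
0.1215 [0.4563 0.078  0.1214] [-0.28 -1.    0.13] 37.52
```

View pics/o3.png

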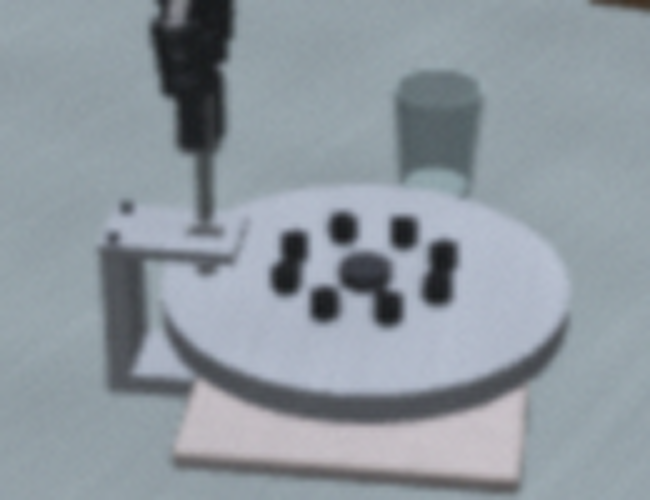

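The pin entered the slot and hole with no contact force (foot about 8 mm below the disc's top). The scene picture shows the pin over the slot at (205,230) in the crop, with the hole beneath at (207,267). Next I lower it until the collar seats.

```bash
python3 - <<'E'
from h import *
p=np.array([.4564,.0780]); bot.wait(.1); f0=np.array([.25,.55,-1.08])
for z in list(np.arange(.118,.112,-.0025))+list(np.arange(.1115,.1055,-.0006)):
    bot.move_straight(np.r_[p,z],feed=.02); s=bot.sense(); f=s["force"]-f0
    print(round(z,4),s["eef_pos"].round(4),f.round(2),round(s["time_s"],2))
    if f[2]>2 or np.abs(f[:2]).max()>4: 
        bot.wait(.06); f=bot.sense()["force"]-f0; print("again",f.round(2))
        if np.abs(f).max()>2: print("STOP");break
i,C,s=snap("scene","p1"); cv2.imwrite("pics/p2.png",cv2.resize(i[120:220,200:330],None,fx=5,fy=5,interpolation=cv2.INTER_CUBIC))
E
```

```text
0.118 [0.4562 0.0779 0.1178] [-0.78 -0.36 -0.41] 37.95
0.1155 [0.4562 0.078  0.1153] [0.41 0.03 0.36] 38.23
0.113 [0.4563 0.078  0.1128] [-0.49 -0.77  0.2 ] 38.5
0.1115 [0.4563 0.0779 0.1114] [-0.67 -0.4  -0.15] 38.75
0.1109 [0.4564 0.078  0.1109] [ 0.62 -0.21  0.11] 39.0
0.1103 [0.4563 0.078  0.1102] [-0.64 -1.41 -0.  ] 39.25
0.1097 [0.4564 0.078  0.1097] [-1.25 -0.66  0.24] 39.5
0.1091 [0.4565 0.078  0.1092] [ 0.22 -0.74  1.68] 39.75
0.1085 [0.4566 0.0781 0.1092] [-2.67 -1.43  6.07] 40.0
again [-1.59 -1.09  5.85]
STOP
```

View pics/p2.png

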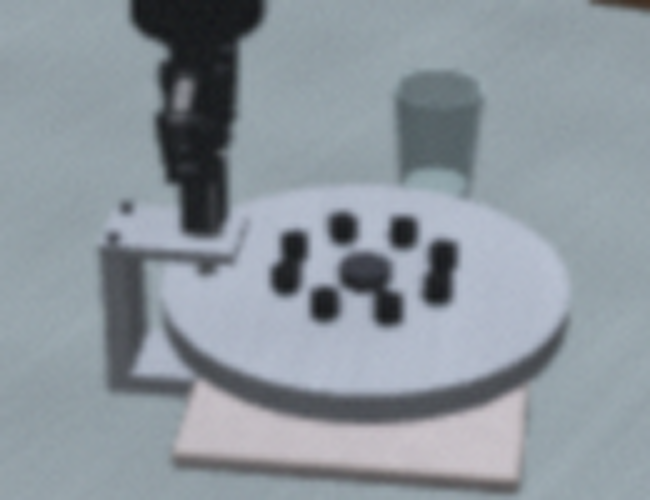

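```bash
python3 - <<'E'
from h import *
p=np.array([.4564,.0780]); d=np.array([np.cos(AZ),np.sin(AZ)])
bot.move_straight(np.r_[p,.1092],feed=.02); bot.open(); bot.wait(.1); s=bot.sense(); print(s["width"],s["time_s"])
bot.move_straight(np.r_[p,.19],feed=.12); bot.move_straight(np.r_[p-.10*d,.25],feed=.2); bot.wait(.2)
i,C,s=snap("wrist","q1"); print(s["time_s"],s["force"])
j,C2,s=snap("scene","q2"); cv2.imwrite("pics/q3.png",cv2.resize(j[120:220,200:330],None,fx=5,fy=5,interpolation=cv2.INTER_CUBIC))
print(proj(C2,[*p,.141]),proj(C2,[*p,.103]),proj(C2,[*p,.111]))
for n in ("a_scene",): 
    a=cv2.imread(f"pics/{n}.png").astype(int); D=np.abs(a-j).max(2); 
    cv2.imwrite("pics/q4.png",np.clip(D*3,0,255).astype(np.uint8))
E
```

```text
0.08546693003976988 41.075
42.8333 [-0.72408721  1.02785427 -0.47698483]
[240.48626284 154.39353671] [240.87116915 165.8160347 ] [240.79119151 163.44261446]
```

View pics/q1.png

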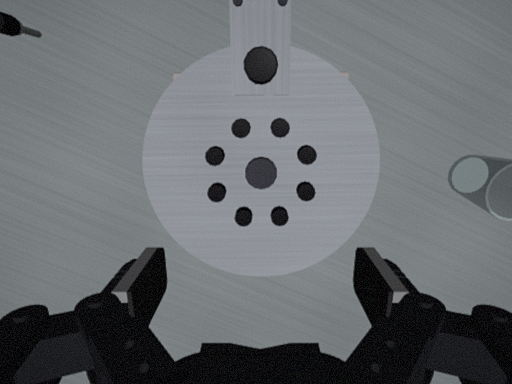

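View pics/q3.png

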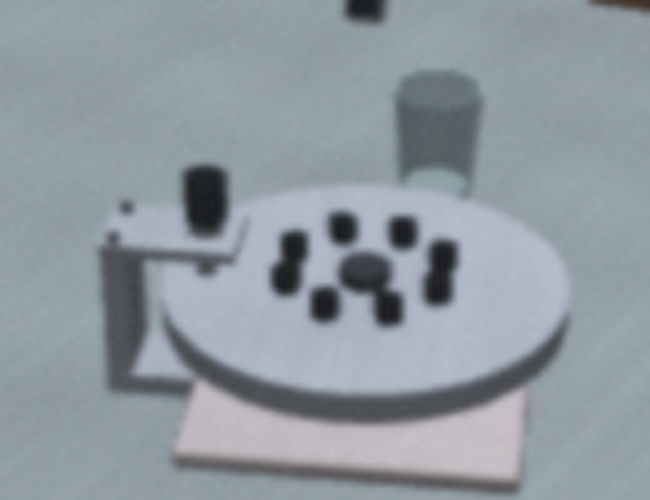

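View pics/q4.png

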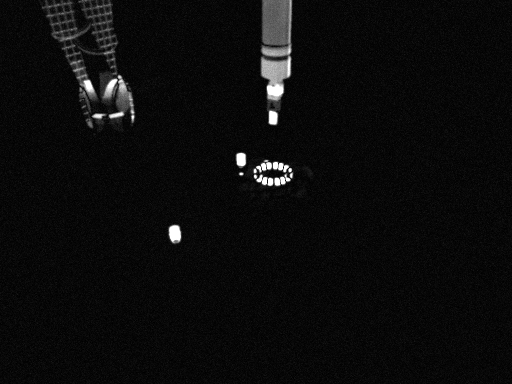

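The pin stands upright in the bracket at (205,200) in the crop, and the gripper is clear of it. In the difference image only the pin, the carousel caps and hole, and the arm have changed. The rack, jar, beaker and small pin have not moved.

```bash
python3 - <<'E'
from rig import bot
print(bot.sense()["time_s"]); bot.sign_off()
E
```

```text
42.9333
the job is handed in; nothing more can be done
```

The job is done and handed in at 42.9 s: the carousel is at rest, and the lock pin stands in the slot and hole with its collar on the bracket.

- **Stopping the carousel:** I laid the closed fingertips on the band, whose top I found at about 75.5 mm. About 3 N of touch stopped it from roughly 2.7 rad/s. The highest touch reading I saw was about 4 N; I read forces only between moves.
- **Aligning the hole:** It came to rest about 0.225 rad short, so I turned it the rest of the way by touch at about 3 N.
- **Alignment check:** The caps put the hole 0.005 rad past the slot. Two opposite views through the slot put it about 0.35 mm off, against 2 mm of clearance.
- **Placing the pin:** I used the 26 mm-knob pin from the parking block, not the smaller one beside it. It went through slot and hole with no clear contact force. The collar seated at a tool height of 109.2 mm, where I expected 109 mm, with about 6 N on the bracket before I let go.
- **Last check:** The pin stood upright, and the gripper was open and clear. A before-and-after picture comparison showed the rack, jar and beaker had not moved.

No check failed. The one small disagreement was that the single views differed by up to about 0.8 mm on the slot's position, so I placed the pin at their average.

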